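# Hold the tomato slicer blade cassette up to the phone for its cleaning photo

### The job

The tomato slicer's blade cassette needs its photo for the cleaning record. Undo the black clamp knob by turning it anticlockwise until its tongue stands right clear of the cassette, about a quarter turn, then lift the cassette straight up out of its guides and hold it in the air in front of the phone on the tripod: red cutting side towards the lens, square on to the lens (which looks slightly downwards) and right way up, with the middle of the blades on the lens's line of sight, 20 cm from it. Finish holding it there, still; do not touch the phone, and leave the tomato, steel platter and knife where they are.

Things in the scene. Friction and masses are not known exactly. Their poses are not given: they have to be found in the camera images.
- slicer: fixed aluminium tomato slicer; origin on the table under the cassette, x along the machine to the pusher, z up. Frame x -125..265, y -96..96 mm. Posts at y = +-84 mm (38 mm along x, tops 147 mm up) have vertical channels, open on top, holding the cassette's side edges with 3 mm play; it lifts straight out after 115 mm. Pusher (not needed): fins at x > 130 mm, 131 mm high, handle to x = 312 mm.
- clamp_knob (a joint): black clamp knob on top of the slicer's +y post, vertical axis at x 0, y 84 mm of the slicer. Rad: 0 = steel tongue along the slicer's -y, over the cassette's shoulder, holding it down; grows anticlockwise seen from above; stop at 1.6 (tongue along the slicer's +x). Tongue clear from about 1.1; turn past 1.2. Starts at 0 to 0.3; stiff (0.06 N m), stays where left.
- knob_grip (a point): on the knob's axis at grip height, 180 mm above the table; turns with the knob: z up, y along its grip bar, the tongue towards -y. Grip bar 46 mm long (y), 13 mm thick (x), 164 to 194 mm above the table. Tongue 14 mm wide, 152 to 159 mm above the table, reaching 40 mm from the axis.
- cassette: loose blade cassette standing in the slicer's guides, about 0.4 kg: white frame 16 mm thick (x), 140 wide (y), 115 high, with 12 level steel blades; origin mid-underside, 35 mm above the table at the start. x points out of the cutting side (red facings; faces the pusher at the start), z up. Black grip bar on the middle of its top: 64 mm long (y), 16 thick (x), 115 to 144 mm above the underside.
- cassette_grip (a point): middle of the cassette's grip bar, 130 mm above its underside, axes as the cassette's: close the fingers here along x (16 mm thick).
- blade_centre (a point): middle of the blades, in the middle of the frame's window, 56.5 mm above the cassette's underside, axes as the cassette's.
- phone: phone held landscape on a black table tripod, fixed; origin on the table under the post; z up, x the level direction in which the phone looks. Legs reach 80 mm from the post; the phone (152 x 72 x 8 mm) is clamped on top, up to 315 mm above the table.
- lens (a point): middle of the phone's rear camera lens (20 mm round, on the face towards the work, near one end of the phone), about 275 mm above the table. x is the line of sight, out of the lens, 0.1 to 0.4 rad below level; y level, to the left of one looking along it; z upwards, square to the line of sight.
- tomato: bystander: red tomato, 72 mm across, 56 mm high, origin under it.
- platter: bystander: empty round steel platter, 200 mm across, 13 mm high, origin under it.
- knife: bystander: paring knife lying flat, 200 mm long, black handle 14 mm thick towards its -x, origin where blade and handle meet.
Mind the look-alikes: they are no part of the job. What is shaped like the cassette but pink is not meant.

How it is judged:
By the outcome, as a careful person would: the job done as asked, in the order asked, and still so for the second after the job is handed in, while the arm keeps its last pose, push and grip.
It also fails if it takes over 51 s, if anything falls off the work surface, if the arm or the gripper's body presses on something with over 40 N, if the wrist force passes 120 N, or if a joint passes its speed limit or range.

### The arm

A 6-joint arm with a two-finger parallel gripper is mounted at the origin on the work surface. World frame = base frame: x ahead of the robot, y to its left, z up, the work surface at z = 0. Lengths are in m, angles in rad, forces in N, time in s.
With the tool pointing down it reaches from about 0.25 to 0.775 m from the base axis. Payload 8.9 kg.
Tool frame: the origin (TCP) lies midway between the tips of the shut fingers; the grasp point (between the pads) lies 19 mm behind it; z points along the fingers, y is the line along which they close (so a half turn about z gives the same grasp; the last joint's range is limited). The gripper opens to 85 mm and grips with 20 to 120 N. Pads are 22 mm wide; open, the fingers measure 114 mm over their backs; the gripper's body (76 mm by 85 mm) begins 54 mm behind the grasp point. The pads swing forward as they close: fully open they stand 13 mm farther back than shut.
Start: joints at [-1.261, 0.291, -0.153, 1.127, 0, 1.431], TCP at [0.228, -0.473, 0.204] pointing down, gripper open.
Joint ranges: [-2.52, 2.52], [-0.91, 1.74], [-1.3, 1.37], [-1.96, 2.02], [-1.52, 1.47], [-3.14, 3.14]. Speed limits (rad/s): [2.22, 2.22, 2.79, 3.14, 3.14, 3.14].

### API

Orientations are given as a unit quaternion [w, x, y, z].
In Python, from plant import r, imaging gives the robot as it stands.
- The arm moves only by the tool apply_moves, never from a script. Its argument "commands" is text: rows parted by semicolons, each of 4 numbers parted by spaces: the shift along the tool's x, y, z in mm, then the turn about the tool's z in degrees. In form: tx ty tz roll; .... A call has 1 to 12 rows; each row shifts and turns the commanded pose from where the row before left it, along the tool's axes as they then stand; what a row does not reach is not made up. A row lasts 1/12 s, in which the tool goes at most 41.7 mm and 7.16 degrees, less where a joint would pass 70% of its speed; a pose out of reach is approached as far as the arm can. A call with a gripper value outside its range is refused whole. "claw" is the opening, from 0 (shut) to 1 (fully open), set as the call begins (left out, the last holds). The fingers move at their own pace and stop on an object; "squeeze" is the grip in N (left out, the last holds). Time passes only in rows, so rows that do not move let the fingers close. It gives the time, the measured TCP pose, the force, the opening and the grip force at its end, in the units of the state.
- r.read_state(): the state, without advancing time (a new reading comes with each control period).
- imaging.grab_frame(name): name is "side" or "top" or "wrist"; returns the picture (420x560x3 uint8, red, green, blue); there is no depth.
- imaging.get_calibration(name): a dict with "fov_y" (degrees; the focal length in pixels is half the picture's height over the tangent of half this angle, whatever the lens; pixels are square), "cx", "cy" (the principal point, pixels), "rvec" (rotation vector, rad) and "tvec" (3), from world to camera coordinates, as OpenCV has them. Camera axes: x right, y down, z forward; pixel columns grow to the right and rows downward; lengths in m; the calibration is good to about 2 mm. A picture is of the moment at which its call begins: read the wrist's pose just before it. get_calibration takes no time and is no camera call; for the wrist camera it gives the pose at the moment of the call.
- r.sign_off(): hands the job in; it is judged then, once.
The state is a dict: "time": time; "qpos": joint angles; "qvel": joint speeds; "tau": joint torques, N m; "eef_pos": TCP position; "tcp_rot": TCP orientation; "ft_force": force on the tool from outside, world axes, zero at the start; "torque": the same for the moment, N m; "gripper_width": finger opening in m; "gripper_force": force on a finger pad.
Only numpy, scipy, OpenCV 4.12 (cv2) and the standard library are available. Lean on these libraries where they do the work, as an engineer would, in place of code of your own. Each camera call takes 0.05 s, during which the arm holds its last target. There are 200 camera calls.

## Working session

There is one attempt and no reset: what is moved stays moved. The work goes in short steps, Python scripts to look and compute and a tool call to move; the robot and the scene stay as the last step left them, time stands still between calls to the robot, and variables do not carry over. Pictures are saved under pics/ and viewed, at most 10 in all, crops included, and the job is handed in when it is done.

Besides the shell and the picture viewer there is one more tool, called after "Request:" by a JSON object that holds its "op" and its "data". apply_moves: Moves the arm, as the interface text tells. Its arguments: {"type":"object","properties":{"commands":{"type":"string"},"claw":{"type":"number"},"squeeze":{"type":"number"}},"required":["commands"]}

```bash
ls; mkdir -p pics; cat > h.py <<'E'
import numpy as np, cv2
from scipy.spatial.transform import Rotation as R
from plant import r, imaging
def cal(n):
    c=imaging.get_calibration(n); f=210/np.tan(np.radians(c["fov_y"])/2)
    return np.array([[f,0,c["cx"]],[0,f,c["cy"]],[0,0,1]]),R.from_rotvec(np.ravel(c["rvec"])).as_matrix(),np.ravel(c["tvec"])
def ray(c,p):
    K,M,t=c; d=M.T@np.linalg.inv(K)@np.array([p[0],p[1],1.]); return -M.T@t,d/np.linalg.norm(d)
def onz(c,p,z):
    o,d=ray(c,p); return o+d*(z-o[2])/d[2]
def tri(l):
    A=np.zeros((3,3));b=np.zeros(3)
    for c,p in l:
        o,d=ray(c,p);P=np.eye(3)-np.outer(d,d);A+=P;b+=P@o
    x=np.linalg.solve(A,b); return x,[np.linalg.norm(np.cross(ray(c,p)[1],x-ray(c,p)[0])) for c,p in l]
def proj(c,X):
    K,M,t=c; q=(K@(M@np.atleast_2d(X).T+t[:,None])).T; return q[:,:2]/q[:,2:]
def save(n,im): cv2.imwrite(f"pics/{n}.png",im[...,::-1])
E
python3 - <<'E'
from h import *
s=r.read_state(); print(s)
for n in("side","top","wrist"):
    c=cal(n); im=imaging.grab_frame(n); np.save(n+"0.npy",im); np.savez(n+"0c.npz",K=c[0],M=c[1],t=c[2]); save(n+"0",im)
    print(n,ray(c,(280,210)),c[0][0,0])
E
```

```text
pics
{'time': 0.0, 'qpos': array([-1.26131952e+00,  2.91278690e-01, -1.54081659e-01,  1.12669042e+00,
       -2.65755674e-05,  1.43147817e+00]), 'qvel': array([-0.00049738,  0.00069025, -0.00091213, -0.00118567,  0.00048201,
       -0.00161942]), 'tau': array([ 1.77783724e-03, -5.37149155e+01,  3.31367934e+01,  1.59879721e-02,
       -1.42342396e-04, -4.68378019e-06]), 'eef_pos': array([ 0.22763643, -0.47258764,  0.20334981]), 'tcp_rot': array([-6.23823667e-04,  9.74928162e-01,  2.22518954e-01, -6.65389487e-05]), 'ft_force': array([-0.0212648 ,  0.10372499, -0.31194613]), 'torque': array([-0.04443671, -0.0388837 , -0.00059803]), 'gripper_force': 0.0, 'gripper_width': 0.08509711101296798}
side (array([0.12317542, 0.88877614, 0.89566818]), array([ 0.33672176, -0.75659706, -0.56051703])) 518.6151328040982
top (array([ 0.42437582, -0.05473176,  1.24589733]), array([ 0.10345697,  0.00725506, -0.99460747])) 466.79471880664045
wrist (array([ 0.29672904, -0.44073238,  0.37428452]), array([-0.26504955, -0.11691989, -0.95711989])) 289.3635674394271
```

View pics/side0.png

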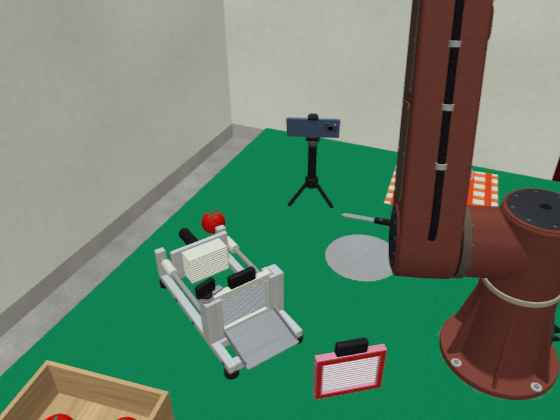

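View pics/top0.png

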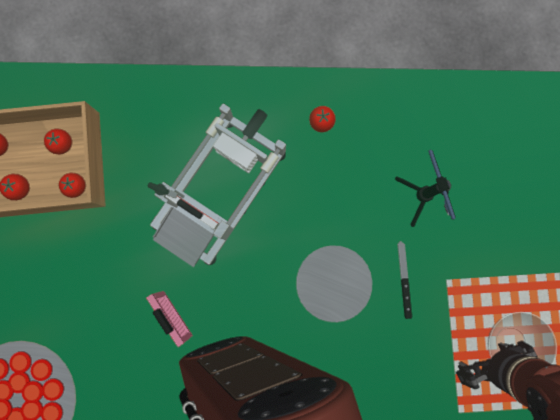

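Side view: the slicer has its knob at (205,288) and the cassette's black grip at (242,278). The lens is near (330,127) on the phone. Candidates for the cassette are the one in the slicer's guides (top view grip ~(190,209)) and the pink look-alike (side (350,370), top (168,318)). I choose the one in the guides. Next is a close crop of it, together with the phone.

```bash
python3 - <<'E'
from h import *
t=np.load("top0.npy");s=np.load("side0.npy")
Z=lambda im,x,y,w,h,W,H:cv2.resize(im[y:y+h,x:x+w],(W,H),interpolation=cv2.INTER_CUBIC)
a=np.hstack([Z(t,140,160,100,75,400,300),Z(s,185,250,100,75,400,300)])
b=np.hstack([Z(t,385,145,80,60,400,300),Z(s,275,105,80,60,400,300)])
save("crop1",np.vstack([a,b]))
E
```

```text
(no output)
```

View pics/crop1.png

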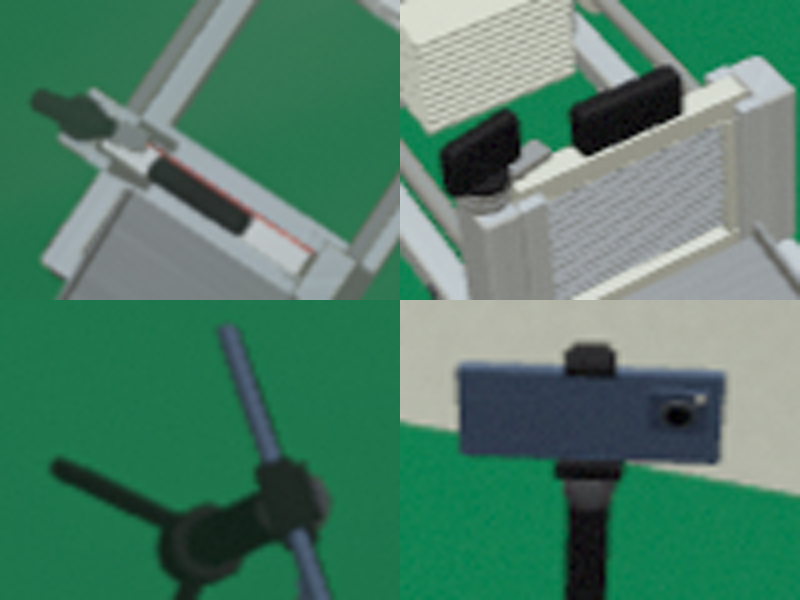

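The crop confirms the white cassette with the red edge facing the pusher, its grip bar at top (189,209) / side (242,277). The knob is at top (158,189) / side (205,288), with its tongue pointing towards the cassette. The lens is at side (330.5,127.5), on the phone's slicer-facing side.

```bash
python3 - <<'E'
from h import *
ct,cs=cal("top"),cal("side")
t=np.load("top0.npy");s=np.load("side0.npy")
def blobs(im,x,y,w,h,th,mn=20):
    m=(im.max(2)<th).astype(np.uint8); k=np.zeros_like(m);k[y:y+h,x:x+w]=m[y:y+h,x:x+w]
    n,l,st,ce=cv2.connectedComponentsWithStats(k,connectivity=4)
    for i in range(1,n):
        if st[i,4]>mn:
            p=np.argwhere(l==i)[:,::-1].astype(np.float32); print(st[i],ce[i].round(2),cv2.minAreaRect(p))
print("top");blobs(t,140,160,100,75,75)
print("side");blobs(s,185,250,100,75,60)
print(tri([(ct,(189.5,208.7)),(cs,(242.3,277.5))]))
print(tri([(ct,(157,188)),(cs,(205.3,287.5))]))
# phone ends: top-edge ends  in side and top
for n,a,b in(("topL",(429.5,150.5),(287,118)),("topR",(453.5,218),(339.5,119.5))): print(n,tri([(ct,a),(cs,b)]))
# slicer post tops z .147 from side/top
E
```

```text
top
[148 183  21  12 140] [158.11 188.49] ((157.98001098632812, 187.86001586914062), (20.60000228881836, 9.40000057220459), 36.869895935058594)
[177 200  25  18 162] [189.17 208.54] ((189.39706420898438, 208.66175842285156), (27.457347869873047, 6.059023380279541), 32.47119140625)
side
[228 267  27  22 352] [241.02 277.28] ((241.10345458984375, 277.24139404296875), (12.605419158935547, 30.20048713684082), 66.80140686035156)
[195 278  20  21 304] [205.06 288.95] ((204.5, 288.0), (20.0, 19.0), 90.0)
(array([0.535333  , 0.16415806, 0.16270968]), [np.float64(0.0008621055519236694), np.float64(0.0008621055519236566)])
(array([0.58031929, 0.23749972, 0.18005842]), [np.float64(0.0006812877027613257), np.float64(0.0006812877027611176)])
topL (array([ 0.65337638, -0.35598938,  0.29205984]), [np.float64(0.00028627439364531366), np.float64(0.0002862743936456434)])
topR (array([ 0.51383224, -0.40336566,  0.29241254]), [np.float64(9.800631567615152e-05), np.float64(9.80063156761567e-05)])
```

```bash
python3 - <<'E'
from h import *
s=r.read_state(); q=s["tcp_rot"]; M=R.from_quat(q,scalar_first=True).as_matrix(); print(M.round(3))
p=s["eef_pos"]; K,C,t=cal("wrist")
print("cam in tool",M.T@(-C.T@t-p)*1000, (M.T@C.T).round(3))
ct,cs=cal("top"),cal("side")
# bar direction top view
c=np.array([189.4,208.66]);a=np.radians(32.47);d=13.7*np.array([np.cos(a),np.sin(a)])
v=onz(ct,c-d,.179)-onz(ct,c+d,.179);print("cass y dir deg",np.degrees(np.arctan2(v[1],v[0])),np.linalg.norm(v))
print("lens@z.275",onz(cs,(330.5,127.6),.275),"@.28",onz(cs,(330.5,127.6),.28))
TL,TR=np.array([.6534,-.3560,.2921]),np.array([.5138,-.4034,.2924])
print(onz(cs,(287.4,136),.222),onz(cs,(339,137.4),.222))
E
```

```text
[[ 0.901  0.434 -0.   ]
 [ 0.434 -0.901  0.001]
 [ 0.    -0.001 -1.   ]]
cam in tool [  76.10036867    1.06262096 -170.87699941] [[-0.001 -0.955 -0.296]
 [ 1.    -0.001 -0.   ]
 [ 0.    -0.296  0.955]]
cass y dir deg 58.77906461798775 0.06367532831766749
lens@z.275 [ 0.5312159  -0.37919902  0.275     ] @.28 [ 0.52792879 -0.36898442  0.28      ]
[ 0.6635633  -0.38365912  0.222     ] [ 0.52139194 -0.43410517  0.222     ]
```

Request:
{"op": "apply_moves", "data": {"commands": "0 0 -37 0;0 0 -37 0;0 0 -37 0;0 0 -36 0;29.4 -23.2 0 0;29.4 -23.2 0 0;29.4 -23.2 0 0;29.4 -23.2 0 0;29.4 -23.2 0 0;29.4 -23.2 0 0;29.4 -23.2 0 0;29.4 -23.2 0 0", "claw": 1}}

```text
time: 1.15
eef_pos: [0.3594, -0.202, 0.3509]
tcp_rot: [0.0, 0.975, 0.222, 0.0]
ft_force: [0.7, -0.5, -0.6]
gripper_width: 0.0855
gripper_force: 0.0
```

Request:
{"op": "apply_moves", "data": {"commands": "29.4 -23.2 0 0;29.4 -23.2 0 0;29.4 -23.2 0 0;29.4 -23.2 0 0;29.4 -23.2 0 0;29.4 -23.2 0 0;29.4 -23.2 0 0;29.4 -23.2 0 0;29.4 -23.2 0 0;29.4 -23.2 0 0;29.4 -23.2 0 0;29.4 -23.2 0 0"}}

```text
time: 2.15
eef_pos: [0.5566, 0.2021, 0.3507]
tcp_rot: [0.0, 0.975, 0.223, -0.0]
ft_force: [0.7, -0.3, 1.0]
gripper_width: 0.0855
gripper_force: 0.0
```

Request:
{"op": "apply_moves", "data": {"commands": "0 0 0 -7;0 0 0 -7;0 0 0 -7;0 0 0 -7;0 0 0 -7;0 0 0 0;0 0 0 0"}}

```text
time: 2.73
eef_pos: [0.5562, 0.2002, 0.3507]
tcp_rot: [-0.0, 0.864, 0.504, -0.0]
ft_force: [0.2, -0.3, -0.8]
gripper_width: 0.0856
gripper_force: 0.0
```

```bash
cat > look.py <<'E'
import sys
from h import *
n=sys.argv[1]; c=cal("wrist"); im=imaging.grab_frame("wrist"); np.save(n+".npy",im); np.savez(n+"c.npz",K=c[0],M=c[1],t=c[2]); save(n,im)
s=r.read_state(); print(s["time"],s["eef_pos"],s["qpos"].round(2))
E
python3 look.py w1
```

```text
2.7833 [0.55619902 0.20012182 0.3507342 ] [ 0.22  0.4   0.39  1.56 -0.    2.31]
```

View pics/w1.png

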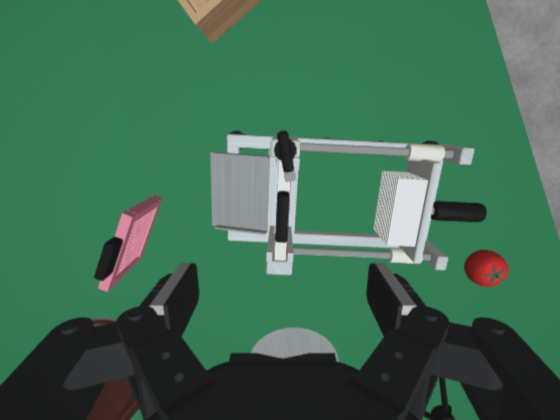

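The wrist view shows the knob at (286,150), its bar tilted ~12° with the tongue pointing down the image. The cassette's grip bar runs (283,192) to (282,240), and the other post is at (281,262). Now to measure them.

```bash
python3 - <<'E'
from h import *
ct=cal("top");z=np.load("w1c.npz");cw=(z["K"],z["M"],z["t"]);im=np.load("w1.npy")
m=(im.max(2)<50).astype(np.uint8); k=np.zeros_like(m);k[120:250,265:310]=m[120:250,265:310]
n,l,st,ce=cv2.connectedComponentsWithStats(k,connectivity=4)
for i in range(1,n):
    if st[i,4]>20:
        p=np.argwhere(l==i)[:,::-1].astype(np.float32); b=cv2.minAreaRect(p);print(st[i],b)
Z=lambda x,y,w,h,W,H:cv2.resize(im[y:y+h,x:x+w],(W,H),interpolation=cv2.INTER_CUBIC)
save("crop2",np.hstack([Z(262,125,50,75,400,600),Z(258,185,50,75,400,600)]))
print(proj(cw,[[.535,.164,.179],[.580,.2375,.194]]),proj(ct,[[.535,.164,.179],[.580,.2375,.194]]))
E
```

```text
[275 131  20  41 517] ((284.5, 151.0), (40.0, 19.0), 90.0)
[276 192  13  49 510] ((281.9091796875, 216.02098083496094), (10.52463150024414, 48.3979377746582), 2.935673236846924)
[[281.15659057 220.4320307 ]
 [283.60987367 151.55457626]] [[188.29048843 208.44402494]
 [155.47357374 187.49610568]]
```

View pics/crop2.png

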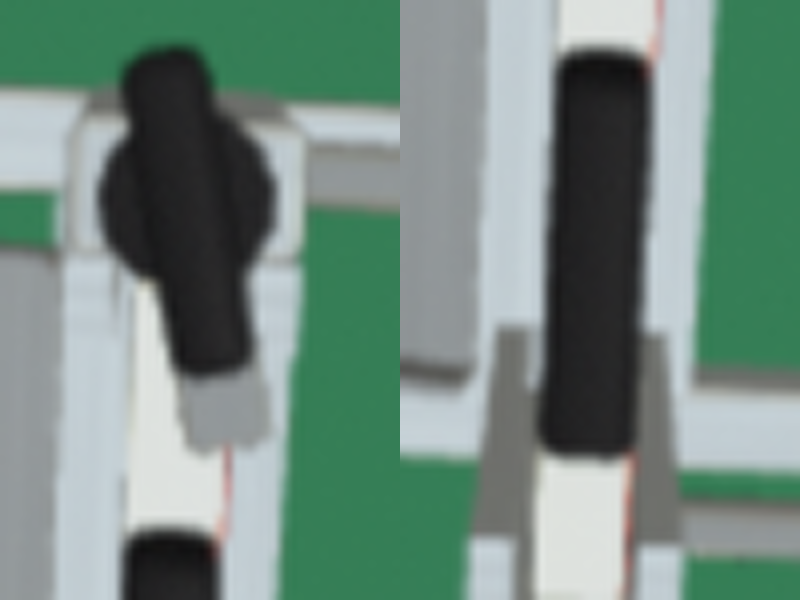

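The crop shows the knob bar's top face from about (282.9,131.2) to (288.6,171.5) in full-frame pixels, and the cassette bar from (283.4,192) to (281.5,241.9). The red edge is on the pusher side.

```bash
python3 - <<'E'
from h import *
ct,cs=cal("top"),cal("side");z=np.load("w1c.npz");cw=(z["K"],z["M"],z["t"])
az=lambda v:np.degrees(np.arctan2(v[1],v[0]))
a,b=onz(cw,(282.9,131.2),.194),onz(cw,(288.6,171.5),.194);print("knob",a,b,(a+b)/2,np.linalg.norm(a-b),"tongue az",az(b-a))
a,b=onz(cw,(283.4,192.3),.179),onz(cw,(281.5,241.7),.179);u=(a-b)/np.linalg.norm(a-b);print("cass",a,b,np.linalg.norm(a-b),"y az",az(u),"centre from far end",b+.032*u)
print("knob tri",tri([(cw,(285.75,151.4)),(ct,(155.7,187.7))]), "3v",tri([(cw,(285.75,151.4)),(cs,(205.3,287.5))]))
print("far end tri",tri([(cw,(281.5,241.7)),(ct,(201,216))]))
print("cass tri",tri([(cw,(282.2,218.5)),(cs,(242.5,274)),(ct,(189.4,208.7))]))
# post other top centre
print("knob base",onz(cw,(262+187/8,125+195/8),.16))
E
```

```text
knob [0.59006496 0.25688612 0.194     ] [0.57397272 0.21531299 0.194     ] [0.58201884 0.23609955 0.194     ] 0.044578982664682104 tongue az -111.16055228153563
cass [0.55519541 0.19402179 0.179     ] [0.52116873 0.13877545 0.179     ] 0.06488430697309629 y az 58.37074052091969 centre from far end [0.5379502  0.16602215 0.179     ]
knob tri (array([0.58094869, 0.23689194, 0.19218387]), [np.float64(0.0012766482146071637), np.float64(0.001276648214607124)]) 3v (array([0.58144842, 0.23494212, 0.17728647]), [np.float64(0.00010433506426549708), np.float64(0.00010433506426548883)])
far end tri (array([0.51907951, 0.13561132, 0.17013787]), [np.float64(0.0002210029299467365), np.float64(0.00022100292994684063)])
cass tri (array([0.5352502 , 0.16279568, 0.17085283]), [np.float64(0.0008529055124475151), np.float64(0.0010114296835699204), np.float64(0.0002776229170972149)])
knob base [0.58167763 0.23584829 0.16      ]
```

Request:
{"op": "apply_moves", "data": {"commands": "0 0 0 -4.3;0 0 0 -4;21.3 5.3 0 0;21.3 5.3 0 0;0 0 38 0;0 0 38 0;0 0 38 0;0 0 38 0;0 0 20 0;0 0 10.7 0;0 0 0 0", "claw": 0.5}}

```text
time: 3.7
eef_pos: [0.58, 0.2357, 0.166]
tcp_rot: [-0.001, 0.825, 0.566, -0.002]
ft_force: [1.4, -0.1, 0.2]
gripper_width: 0.0426
gripper_force: 0.0
```

Request:
{"op": "apply_moves", "data": {"commands": "0 0 0 0;0 0 0 0;0 0 0 0;0 0 0 0;0 0 0 0;0 0 0 0", "claw": 0, "squeeze": 40}}

```text
time: 4.2
eef_pos: [0.5817, 0.2362, 0.1688]
tcp_rot: [0.0, 0.824, 0.566, 0.0]
ft_force: [0.1, -0.8, 0.3]
gripper_width: -0.0002
gripper_force: 0.0
```

Gripper shut on nothing, so I look.

```bash
python3 - <<'E'
from h import *
a=imaging.grab_frame("side");b=imaging.grab_frame("top");w=imaging.grab_frame("wrist")
np.save("s2.npy",a);np.save("t2.npy",b)
Z=lambda im,x,y,w,h,W,H:cv2.resize(im[y:y+h,x:x+w],(W,H),interpolation=cv2.INTER_CUBIC)
save("v2",np.vstack([np.hstack([Z(a,165,220,120,90,400,300),Z(b,120,140,120,90,400,300)]),np.hstack([Z(w,0,0,560,420,400,300),Z(w,200,200,160,120,400,300)])]))
E
```

```text
(no output)
```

View pics/v2.png

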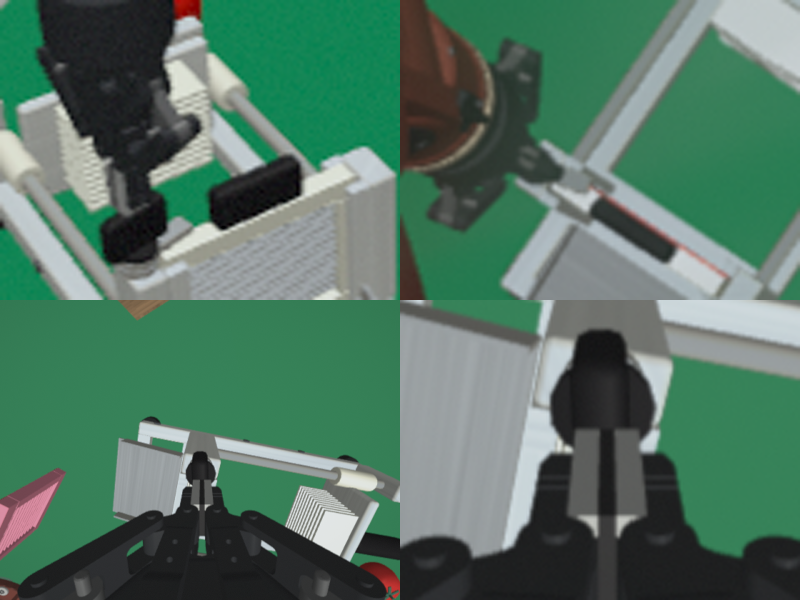

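```bash
python3 - <<'E'
from h import *
s=r.read_state();print(s["gripper_width"],s["gripper_force"],s["eef_pos"])
M=R.from_quat(s["tcp_rot"],scalar_first=True).as_matrix();cw=cal("wrist");cs=cal("side");p=s["eef_pos"]
P=[p,p-.019*M[:,2]]+[p*[1,1,0]+M[:,0]*d+np.array([0,0,z]) for z in(.194,.164) for d in(-.023,.023)]
print(proj(cw,P).round(1).tolist());print(((proj(cs,P)-[165,220])*400/120).round().tolist())
E
```

```text
4.472215687025528e-05 0.0 [0.58145596 0.2361713  0.16837058]
[[280.7, 245.2], [280.5, 258.5], [280.6, 299.6], [280.4, 224.9], [280.9, 273.8], [280.7, 208.8]]
[[134.0, 237.0], [132.0, 214.0], [160.0, 187.0], [100.0, 224.0], [164.0, 224.0], [105.0, 261.0]]
```

```bash
python3 - <<'E'
from h import *
a=np.load("s2.npy");w=imaging.grab_frame("wrist")
Z=lambda im,x,y,w,h,W,H:cv2.resize(np.clip(im[y:y+h,x:x+w].astype(float)*2.2,0,255).astype(np.uint8),(W,H),interpolation=cv2.INTER_CUBIC)
save("v3",np.hstack([Z(a,180,250,40,60,400,600),Z(w,250,200,60,90,400,600)]))
E
```

```text
(no output)
```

View pics/v3.png

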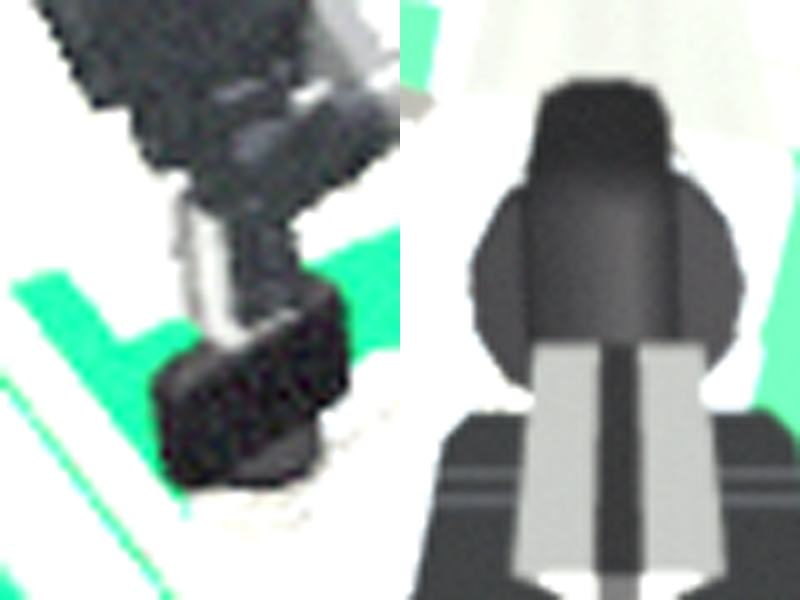

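The pads shut just above the bar: the wrist and side views both put the real pad tips about 25–35 mm behind the reported TCP. I open, go lower in steps while watching the force, and close again.

Request:
{"op": "apply_moves", "data": {"commands": "0 0 0 0;0 0 0 0;0 0 0 0;0 0 0 0", "claw": 0.5}}

```text
time: 4.73
eef_pos: [0.5814, 0.2361, 0.1682]
tcp_rot: [0.0, 0.824, 0.567, -0.0]
ft_force: [0.2, 0.3, 0.7]
gripper_width: 0.0428
gripper_force: 0.0
```

Request:
{"op": "apply_moves", "data": {"commands": "0 0 5 0;0 0 5 0;0 0 5 0;0 0 0 0"}}

```text
time: 5.07
eef_pos: [0.5805, 0.2359, 0.1516]
tcp_rot: [-0.0, 0.824, 0.566, -0.001]
ft_force: [-0.1, -0.6, -0.3]
gripper_width: 0.0424
gripper_force: 0.0
```

```bash
python3 - <<'E'
from h import *
print(r.read_state()["ft_force"],r.read_state()["gripper_width"])
a=imaging.grab_frame("side");w=imaging.grab_frame("wrist");
Z=lambda im,x,y,w,h,W,H:cv2.resize(np.clip(im[y:y+h,x:x+w].astype(float)*2,0,255).astype(np.uint8),(W,H),interpolation=cv2.INTER_CUBIC)
save("v4",np.hstack([Z(a,170,230,60,90,400,600),Z(w,220,180,120,180,400,600)]))
E
```

```text
[-0.08747621 -0.55986684 -0.32988129] 0.04237951749322062
```

View pics/v4.png

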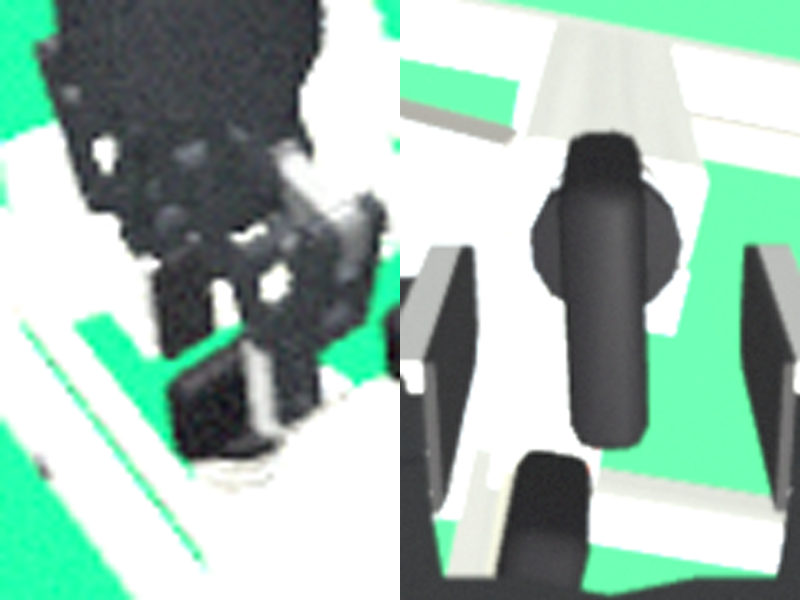

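The pads now straddle the bar, left pad edge at crop (475,250) and right at (745,250). Triangulating on their known spacing puts the tips ~34 mm above the reported TCP. Going 12 mm lower, then closing.

Request:
{"op": "apply_moves", "data": {"commands": "0 0 4 0;0 0 4 0;0 0 4 0;0 0 0 0"}}

```text
time: 5.5
eef_pos: [0.5808, 0.236, 0.1401]
tcp_rot: [-0.0, 0.824, 0.567, -0.001]
ft_force: [-0.3, 0.9, -0.5]
gripper_width: 0.043
gripper_force: 0.0
```

Request:
{"op": "apply_moves", "data": {"commands": "0 0 0 0;0 0 0 0;0 0 0 0;0 0 0 0;0 0 0 0", "claw": 0, "squeeze": 40}}

```text
time: 5.92
eef_pos: [0.5806, 0.2367, 0.1415]
tcp_rot: [-0.001, 0.824, 0.567, -0.0]
ft_force: [-4.6, 1.9, 2.8]
gripper_width: 0.0122
gripper_force: 40.0
```

Request:
{"op": "apply_moves", "data": {"commands": "0 0 0 -6.5;0 0 0 -6.5;0 0 0 -6.5;0 0 0 -6.5;0 0 0 -6.5;0 0 0 -6.5;0 0 0 -6.5;0 0 0 -6.5;0 0 0 -6.5;0 0 0 -6.5;0 0 0 -6.5;0 0 0 -4"}}

```text
time: 6.92
eef_pos: [0.5807, 0.2368, 0.1415]
tcp_rot: [-0.001, 0.302, 0.953, 0.0]
ft_force: [-4.2, 2.1, 3.4]
gripper_width: 0.0121
gripper_force: 39.8
```

Request:
{"op": "apply_moves", "data": {"commands": "0 0 0 0;0 0 0 0;0 0 0 0;0 0 0 0;0 0 0 0", "claw": 0.5}}

```text
time: 7.33
eef_pos: [0.5816, 0.236, 0.1412]
tcp_rot: [0.0, 0.305, 0.952, -0.0]
ft_force: [-0.4, 0.1, 0.7]
gripper_width: 0.0426
gripper_force: 0.0
```

Request:
{"op": "apply_moves", "data": {"commands": "0 0 -40 0;0 0 -40 0;0 0 -40 0;0 0 -40 0;0 0 -40 0;0 0 0 0;0 0 0 0", "claw": 1}}

```text
time: 7.92
eef_pos: [0.5828, 0.2364, 0.3439]
tcp_rot: [0.002, 0.305, 0.952, 0.001]
ft_force: [0.7, 0.4, -1.2]
gripper_width: 0.0857
gripper_force: 0.0
```

```bash
python3 look.py w2; python3 - <<'E'
from h import *
z=np.load("w2c.npz");cw=(z["K"],z["M"],z["t"]);im=np.load("w2.npy")
k=proj(cw,[.5815,.236,.194])[0];g=proj(cw,[.537,.1645,.179])[0];print(k,g)
m=(im.max(2)<50).astype(np.uint8)
n,l,st,ce=cv2.connectedComponentsWithStats(m,connectivity=4)
for i in range(1,n):
    if 100<st[i,4]<5000:
        p=np.argwhere(l==i)[:,::-1].astype(np.float32); b=cv2.minAreaRect(p)
        bx=cv2.boxPoints(b); e=sorted([(np.linalg.norm(bx[j]-bx[j-1]),j) for j in(1,2)])[-1][1]
        A,B=[onz(cw,q,.194) for q in(bx[e],bx[e-1])]
        print(st[i],ce[i].round(1),np.round(b[1],1),"az",np.degrees(np.arctan2(*(A-B)[[1,0]])),onz(cw,b[0],.179))
E
```

```text
7.9667 [0.58191419 0.23618078 0.34163069] [ 0.27  0.49  0.5   1.58 -0.    0.89]
[280.91894958 189.95813987] [210.15928142 191.60404295]
[271 167  21  41 519] [280.8 186.3] [20.2 39.2] az 127.65235192583158 [0.58071263 0.23534689 0.179     ]
[185 181  54  17 750] [212.  188.9] [14.6 53.3] az 57.603792495294456 [0.53539832 0.16805064 0.179     ]
```

Request:
{"op": "apply_moves", "data": {"commands": "0 0 0 7;0 0 0 7;0 0 0 7;0 0 0 7;0 0 0 7;0 0 0 7;0 0 0 7;0 0 0 7;0 0 0 7;0 0 0 7;0 0 0 7;0 0 0 7"}}

```text
time: 8.97
eef_pos: [0.5806, 0.2358, 0.3391]
tcp_rot: [-0.0, 0.865, 0.501, -0.002]
ft_force: [0.7, -0.2, 0.4]
gripper_width: 0.0853
gripper_force: 0.0
```

Request:
{"op": "apply_moves", "data": {"commands": "0 0 -12 7;0 0 -12 7;0 0 -12 7;0 0 -12 7;0 0 -12 7;-26 23.9 -2 0;-26 23.9 -2 0;-26 23.9 -2 0;-26 23.9 -2 0;-26 23.9 -2 0;-26 23.9 -2 0;-26 23.9 -2 0"}}

```text
time: 9.97
eef_pos: [0.4876, 0.0055, 0.4136]
tcp_rot: [-0.0, 0.975, 0.221, -0.001]
ft_force: [0.2, -0.8, 0.5]
gripper_width: 0.0853
gripper_force: 0.0
```

Request:
{"op": "apply_moves", "data": {"commands": "-26 23.9 -2 0;-26 23.9 -2 0;-26 23.9 -2 0;-26 23.9 -2 0;-26 23.9 -2 0;-26 23.9 -2 0;-26 23.9 -2 0;0 0 0 0;0 0 0 0;0 0 0 0"}}

```text
time: 10.8
eef_pos: [0.3967, -0.2222, 0.4281]
tcp_rot: [-0.001, 0.975, 0.22, -0.001]
ft_force: [-0.3, -0.0, 0.2]
gripper_width: 0.0853
gripper_force: 0.0
```

```bash
python3 look.py w3; python3 - <<'E'
from h import *
z=np.load("w3c.npz");cw=(z["K"],z["M"],z["t"]);im=np.load("w3.npy")
P=proj(cw,[[.5138,-.4034,.2924],[.6534,-.356,.2921],[.531,-.379,.275],[.664,-.38,.224],[.521,-.43,.224]]);print(P.round(),cw[1].T.round(2))
x0,y0=np.maximum(P.min(0)-25,0).astype(int);x1,y1=P.max(0).astype(int)+25;c=im[y0:y1,x0:x1];print(x0,y0,c.shape)
f=int(min(800/c.shape[1],600/c.shape[0]));print(f)
save("w3crop",cv2.resize(np.clip(c*1.8,0,255).astype(np.uint8),None,fx=f,fy=f,interpolation=cv2.INTER_CUBIC))
E
```

```text
10.85 [ 0.39698788 -0.22180654  0.42835494] [-0.67  0.14  0.24  1.67  0.    2.03]
[[484. 170.]
 [536.   9.]
 [465. 143.]
 [509.  32.]
 [469. 165.]] [[ 0.43 -0.86 -0.27]
 [-0.9  -0.41 -0.13]
 [-0.    0.3  -0.95]]
439 0 (194, 121, 3)
3
```

View pics/w3crop.png

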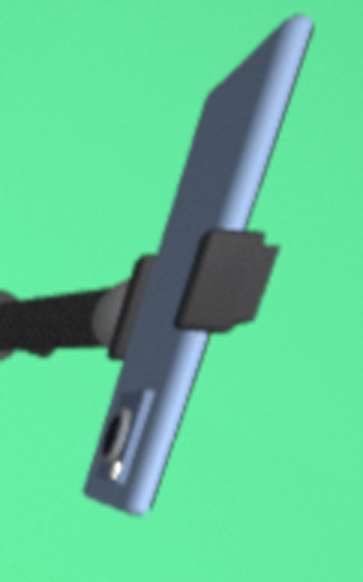

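The wrist crop shows the phone's front face (dark blue) between its top edge, (290,15) to (133,510), and its bottom edge, (207,97) to (85,490), in crop px. The lens is at (116,435), i.e. (477.7,145) full-frame. Now I fit the edges and solve for yaw and pitch.

```bash
python3 - <<'E'
from h import *
from scipy.optimize import fsolve
z=np.load("w3c.npz");cw=(z["K"],z["M"],z["t"]);im=np.load("w3.npy").astype(int);cs=cal("side");ct=cal("top")
c=im[:,439:]*1.8
L=[];T=[];Rr=[]
for y in list(range(38,72))+list(range(118,128)):
    row=c[y]; blue=(row[:,2]>row[:,1]*0.95)&(row[:,2]>60)
    xs=np.flatnonzero(blue)
    if len(xs)<8: continue
    g=row[:,2]; seg=g[xs[0]+2:xs[-1]-1]; k=np.argmax(np.abs(np.diff(seg)))
    th=(np.median(seg[:max(3,len(seg)//2)])+seg.max())/2; j=np.argmax(seg>th)
    jj=j-1+(th-seg[j-1])/(seg[j]-seg[j-1]) if j>0 else j
    L.append((439+xs[0]-.0,y));T.append((439+xs[0]+2+jj,y));Rr.append((439+xs[-1],y))
def fit(P,n):
    P=np.array(P);a=np.polyfit(P[:,1],P[:,0],1)
    for _ in range(3):
        e=P[:,0]-np.polyval(a,P[:,1]);k=abs(e)<max(.6,1.5*np.median(abs(e)));a=np.polyfit(P[k,1],P[k,0],1)
    print(n,len(P),k.sum(),a.round(4),"rms",e[k].std().round(2),[(np.polyval(a,y)-439)*3 for y in(40,120)]);return a
def plane(a):
    o,d1=ray(cw,(np.polyval(a,20),20));_,d2=ray(cw,(np.polyval(a,165),165));return o,np.cross(d1,d2)
A=plane(fit(T,"top"));B=plane(fit(L,"bot"));fit(Rr,"back")
for o,n in(A,B):
    e=np.cross(n,[0,0,1]);print("edge az",np.degrees(np.arctan2(e[1],e[0]))%180)
for lp in((477.7,145),):
  X,res=tri([(cw,lp),(cs,(330.5,127.6))]);print("lens",X,res)
  for H in(.072,):
   for prot in(0,.003):
    for az in(18.8,19.5,108.8-90+2):
      a=np.radians(az+90)
      def f(v):
        p,u=v;x=np.array([np.cos(a)*np.cos(p),np.sin(a)*np.cos(p),-np.sin(p)]);zf=np.array([np.cos(a)*np.sin(p),np.sin(a)*np.sin(p),np.cos(p)])
        Q=X-prot*x
        return [A[1]@(Q+u*zf-A[0])*50,B[1]@(Q-(H-u)*zf-B[0])*50]
      print(az,prot,fsolve(f,[.3,.02]))
E
```

```text
top 44 43 [-3.272000e-01  5.376103e+02] rms 0.05 [np.float64(256.56618013697096), np.float64(178.03679232248516)]
bot 44 41 [-3.147000e-01  5.183204e+02] rms 0.3 [np.float64(200.19540187656293), np.float64(124.66382072653676)]
back 44 44 [-3.381000e-01  5.452405e+02] rms 0.28 [np.float64(278.1530300387267), np.float64(197.01595436625792)]
edge az 18.486693960039155
edge az 18.19574858050248
lens [ 0.53766536 -0.39905279  0.26527436] [np.float64(5.7529381375887194e-05), np.float64(5.7529381375880465e-05)]
18.8 0 [0.37350177 0.04815655]
19.5 0 [0.37355282 0.04815805]
20.799999999999997 0 [0.37377031 0.04816101]
18.8 0.003 [0.36560114 0.03470743]
19.5 0.003 [0.3656582  0.03471057]
20.799999999999997 0.003 [0.36588764 0.0347203 ]
```

Pitch ≈ 0.366 rad, yaw ≈ 108.4°, lens ≈ (0.538,-0.399,0.265). My moves cannot tilt the tool, so the plan is:
- grip the bar by its ends (along y)
- lift until a few mm remain in the channels
- swing the cassette about the finger axis by pulling against the channel lip

Going back to the cassette.

Request:
{"op": "apply_moves", "data": {"commands": "26.6 -26.2 0 0;26.6 -26.2 0 0;26.6 -26.2 0 0;26.6 -26.2 0 0;26.6 -26.2 0 0;26.6 -26.2 0 0;26.6 -26.2 0 0;26.6 -26.2 0 0;26.6 -26.2 0 0;26.6 -26.2 0 0;26.6 -26.2 0 0;0 0 0 -7"}}

```text
time: 11.85
eef_pos: [0.5371, 0.1706, 0.4271]
tcp_rot: [-0.001, 0.96, 0.281, -0.001]
ft_force: [0.2, -0.0, -0.2]
gripper_width: 0.0852
gripper_force: 0.0
```

Request:
{"op": "apply_moves", "data": {"commands": "0 0 15 -7;0 0 15 -7;0 0 15 -7;0 0 15 -7;0 0 15 -7;0 0 15 -7;0 0 15 -7;0 0 15 -7;0 0 15 -7;0 0 15 -7;0 0 15 -7;0 0 15 -7"}}

```text
time: 12.85
eef_pos: [0.5359, 0.1652, 0.2481]
tcp_rot: [-0.0, 0.523, 0.853, -0.0]
ft_force: [0.1, 0.1, 0.1]
gripper_width: 0.0853
gripper_force: 0.0
```

Request:
{"op": "apply_moves", "data": {"commands": "0 0 15 -7;0 0 15 -7;0 0 10 -7;0 0 0 -7;0 0 0 -4;0 0 0 0;0 0 0 0"}}

```text
time: 13.43
eef_pos: [0.5363, 0.1647, 0.209]
tcp_rot: [-0.0, 0.272, 0.962, -0.0]
ft_force: [0.1, -0.3, 0.9]
gripper_width: 0.0858
gripper_force: 0.0
```

```bash
python3 look.py w4; python3 - <<'E'
from h import *
s=r.read_state();q=s["tcp_rot"];print("phi",2*np.degrees(np.arctan2(q[2],q[1])))
z=np.load("w4c.npz");cw=(z["K"],z["M"],z["t"]);im=np.load("w4.npy")
y=np.array([.524,.852,0]);c=np.array([.5375,.1644,0])
for h in(.179,.150):print(proj(cw,[c+y*.032+[0,0,h],c-y*.032+[0,0,h]]).round(1).tolist())
m=(im.max(2)<50).astype(np.uint8)
n,l,st,ce=cv2.connectedComponentsWithStats(m,connectivity=4)
for i in range(1,n):
    if 200<st[i,4]<9000: print(st[i],ce[i].round(1))
# refine lens centroid
for f,cc,th in(("w3",(477.7,145),40),("side0",(330.5,127.6),60)):
    a=np.load(f+".npy").max(2);x,yy=map(int,cc);p=a[yy-7:yy+8,x-7:x+8];print(p[::1].tolist() if 0 else "", f); 
    k=(p<th);Y,X=np.nonzero(k);print(X.mean()+x-7,Y.mean()+yy-7,k.sum())
E
```

```text
13.4833 [0.53648236 0.16446075 0.20908782] [ 0.17  0.36 -0.04  1.17  0.    0.72]
phi 148.43526568237488
[[326.3, 229.4], [239.8, 229.3]]
[[321.3, 217.1], [244.7, 217.1]]
[ 373  197   44   68 2049] [395.6 228.5]
[ 241  210   84   27 2082] [282.2 223. ]
 w3
475.54545454545456 144.5681818181818 44
 side0
330.07894736842104 128.0 38
```

Request:
{"op": "apply_moves", "data": {"commands": "0 0.6 20 0;0 0 20 0;0 0 20 0;0 0 15 0;0 0 5 0;0 0 4 0;0 0 0 0", "claw": 0.9}}

```text
time: 14.07
eef_pos: [0.5371, 0.1642, 0.1251]
tcp_rot: [-0.0, 0.272, 0.962, -0.0]
ft_force: [-0.5, 0.1, -1.2]
gripper_width: 0.0768
gripper_force: 0.0
```

Request:
{"op": "apply_moves", "data": {"commands": "0 0 3 0;0 0 3 0;0 0 3 0;0 0 0 0"}}

```text
time: 14.4
eef_pos: [0.5371, 0.164, 0.116]
tcp_rot: [-0.0, 0.271, 0.962, -0.0]
ft_force: [0.6, -0.4, 0.1]
gripper_width: 0.0769
gripper_force: 0.0
```

```bash
python3 look.py w5; python3 - <<'E'
from h import *
cs=cal("side"); s=r.read_state();print(s["ft_force"],s["gripper_width"])
im=imaging.grab_frame("side");np.save("s5.npy",im);save("s5",cv2.resize(np.clip(im[220:310,180:300]*1.6,0,255).astype(np.uint8),(800,600),interpolation=cv2.INTER_CUBIC))
# pads in wrist: inner edges = bright/dark transitions left & right of bar
w=np.load("w5.npy").max(2)
for y in(235,245,250,255,260,265,270,280,290): print(y,w[y,170:400:5].tolist())
E
```

```text
14.45 [0.53721007 0.16400868 0.11617432] [ 0.17  0.42 -0.2   0.95  0.    0.72]
[-0.82083014 -0.91335473  0.10805954] 0.07652103362919421
235 [100, 101, 121, 121, 113, 137, 150, 143, 143, 144, 143, 137, 138, 140, 139, 134, 140, 140, 139, 135, 140, 141, 131, 137, 139, 140, 131, 139, 139, 137, 133, 139, 139, 134, 135, 139, 139, 138, 145, 145, 119, 121, 121, 120, 115, 114]
245 [119, 120, 121, 120, 120, 120, 121, 121, 121, 121, 121, 121, 120, 121, 121, 121, 121, 121, 122, 122, 121, 121, 121, 121, 121, 121, 121, 120, 120, 124, 125, 124, 124, 127, 128, 121, 115, 125, 123, 117, 120, 121, 125, 150, 161, 119]
250 [122, 121, 122, 122, 122, 122, 122, 122, 122, 122, 122, 122, 122, 122, 122, 123, 122, 123, 123, 123, 122, 122, 122, 122, 122, 122, 122, 122, 123, 122, 122, 122, 122, 122, 122, 122, 121, 122, 122, 121, 121, 122, 122, 121, 122, 121]
255 [217, 217, 215, 214, 213, 210, 209, 206, 204, 201, 199, 196, 193, 191, 188, 187, 185, 180, 178, 176, 173, 170, 167, 164, 161, 159, 156, 151, 148, 148, 145, 143, 138, 136, 134, 132, 130, 129, 126, 126, 125, 125, 124, 123, 125, 124]
260 [227, 227, 227, 227
[... 270 characters left out ...]
, 20, 21, 20, 21, 22, 22, 21, 20, 20, 20, 21, 24, 20, 22, 22, 20, 22, 143, 227, 227, 26, 29, 89, 90, 227, 227, 227, 227]
270 [227, 227, 145, 97, 89, 58, 26, 26, 227, 227, 23, 20, 22, 19, 20, 19, 20, 23, 20, 21, 20, 21, 22, 20, 22, 20, 22, 20, 21, 22, 19, 19, 21, 19, 20, 23, 227, 227, 26, 27, 62, 89, 108, 150, 227, 227]
280 [37, 32, 89, 90, 33, 24, 25, 24, 222, 21, 23, 23, 21, 23, 22, 22, 20, 22, 22, 21, 22, 23, 20, 22, 20, 22, 22, 23, 23, 21, 22, 22, 21, 23, 21, 20, 31, 226, 27, 27, 26, 46, 89, 90, 33, 47]
290 [53, 89, 89, 28, 24, 24, 24, 25, 52, 38, 39, 40, 38, 40, 40, 39, 38, 38, 39, 39, 39, 39, 38, 38, 38, 38, 37, 36, 37, 37, 36, 35, 36, 35, 34, 34, 31, 47, 26, 27, 26, 26, 30, 89, 89, 45]
```

Pad tips are level with ~0.155 and the shoulder with 0.150. Raising 2 mm and closing.

Request:
{"op": "apply_moves", "data": {"commands": "0 0 -2.5 0;0 0 0 0;0 0 0 0;0 0 0 0;0 0 0 0", "claw": 0, "squeeze": 40}}

```text
time: 14.92
eef_pos: [0.5378, 0.1641, 0.1194]
tcp_rot: [0.001, 0.271, 0.962, 0.0]
ft_force: [-0.0, 0.1, 5.3]
gripper_width: 0.0633
gripper_force: 46.3
```

Request:
{"op": "apply_moves", "data": {"commands": "0 0 0 0;0 0 0 0;0 0 -4 0;0 0 0 0", "claw": 0.85}}

```text
time: 15.25
eef_pos: [0.5374, 0.164, 0.1232]
tcp_rot: [0.0, 0.271, 0.962, 0.0]
ft_force: [0.2, -0.6, 0.2]
gripper_width: 0.0726
gripper_force: 0.0
```

Request:
{"op": "apply_moves", "data": {"commands": "0 0 0 0;0 0 0 0;0 0 0 0;0 0 0 0;0 0 0 0", "claw": 0, "squeeze": 40}}

```text
time: 15.67
eef_pos: [0.5377, 0.1641, 0.1232]
tcp_rot: [0.0, 0.271, 0.963, 0.0]
ft_force: [0.8, 1.5, 5.0]
gripper_width: 0.0628
gripper_force: 43.9
```

Request:
{"op": "apply_moves", "data": {"commands": "0 0 -10 0;0 0 -15 0;0 0 -20 0;0 0 -20 0;0 0 -20 0;0 0 -15 0;0 0 -5 0;0 0 0 0;0 0 0 0"}}

```text
time: 16.42
eef_pos: [0.5369, 0.1639, 0.227]
tcp_rot: [-0.0, 0.271, 0.962, -0.0]
ft_force: [-1.0, -0.3, -4.6]
gripper_width: 0.0629
gripper_force: 46.0
```

```bash
python3 look.py w6; python3 - <<'E'
from h import *
s=r.read_state();print(s["ft_force"],s["torque"],s["gripper_width"],s["gripper_force"])
im=imaging.grab_frame("side");np.save("s6.npy",im);cs=cal("side")
y=np.array([.524,.852,0]);x=np.array([.852,-.524,0]);c=np.array([.5377,.1641,0])
print("pred top-left shoulders",proj(cs,[c+y*.07+[0,0,.255],c-y*.07+[0,0,.255],c+y*.07+[0,0,.15],c+[0,0,.2]]).round(1).tolist())
# white frame blob after lift
m=((im.min(2)>185)).astype(np.uint8);
n,l,st,ce=cv2.connectedComponentsWithStats(m)
for i in range(1,n):
    if st[i,4]>60 and 180<ce[i][0]<300: print(st[i],ce[i].round(1))
save("s6",im)
E
```

```text
16.4667 [0.53658028 0.16392291 0.22657644] [ 0.17  0.35 -0.01  1.21  0.    0.72]
[-0.49346632 -0.30044727 -3.38381122] [-0.00569412  0.04295857 -0.02950302] 0.06331483817751782 45.96366226673126
pred top-left shoulders [[207.8, 255.3], [267.6, 230.7], [212.2, 294.8], [240.0, 263.6]]
[182 240  47  21 457] [204.  250.8]
[221 273  45  21 120] [242.4 282.6]
[225 305  44  23 205] [247.9 315. ]
[281 310  20  20  68] [289.1 319.3]
[214 342  21  23 104] [223.2 351.8]
```

Request:
{"op": "apply_moves", "data": {"commands": "4 0 0.2 0;4 0 0.2 0;4 0 0.3 0;4 0 0.3 0;4 0 0.3 0;4 0 0.3 0", "squeeze": 25}}

```text
time: 17.02
eef_pos: [0.5166, 0.1766, 0.2263]
tcp_rot: [0.0, 0.271, 0.962, -0.0]
ft_force: [2.1, -3.8, -1.6]
gripper_width: 0.0628
gripper_force: 45.6
```

Request:
{"op": "apply_moves", "data": {"commands": "4 0 0.3 0;4 0 0.3 0;4 0 0.3 0;4 0 0.3 0;4 0 0.2 0;4 0 0 0;0 0 0 0;0 0 0 0"}}

```text
time: 17.68
eef_pos: [0.4959, 0.1894, 0.2248]
tcp_rot: [-0.0, 0.271, 0.963, 0.0]
ft_force: [2.2, -1.2, -1.8]
gripper_width: 0.063
gripper_force: 45.1
```

Request:
{"op": "apply_moves", "data": {"commands": "0 0 -5 0;0 0 -10 0;0 0 -15 6;0 0 -10 7;0 0 0 7;0 0 0 7;0 0 0 7;0 0 0 6;-8 -3.3 0 0;-16 -6.5 0 0;-25 -10.2 0 0;-25 -10.2 0 0", "squeeze": 70}}

```text
time: 18.68
eef_pos: [0.4906, 0.1086, 0.2651]
tcp_rot: [-0.0, 0.582, 0.813, 0.0]
ft_force: [0.7, -0.9, -3.6]
gripper_width: 0.0625
gripper_force: 82.6
```

Request:
{"op": "apply_moves", "data": {"commands": "-25 -10.2 0 0;-25 -10.2 0 0;-25 -10.2 0 0;-25 -10.2 0 0;-25 -10.2 0 0;-25 -10.2 0 0;-25 -10.2 0 0;-25 -10.2 0 0;-25 -10.2 0 0;-16 -6.5 0 0;-8 -3.3 0 0;0 0 0 0"}}

```text
time: 19.68
eef_pos: [0.4735, -0.1605, 0.2649]
tcp_rot: [-0.0, 0.584, 0.812, -0.0]
ft_force: [0.1, 0.2, -2.2]
gripper_width: 0.0625
gripper_force: 82.7
```

```bash
python3 - <<'E'
from h import *
s=r.read_state();print(s["time"],s["eef_pos"],s["ft_force"],s["gripper_width"],s["gripper_force"]);q=s["tcp_rot"];print(2*np.degrees(np.arctan2(q[2],q[1])))
I={}
for n in("side","top","wrist"):
    c=cal(n);I[n]=imaging.grab_frame(n);np.save(n+"7.npy",I[n]);np.savez(n+"7c.npz",K=c[0],M=c[1],t=c[2])
p=s["eef_pos"]+[0,0,.045]; 
for n in I: print(n,proj(cal(n),[p,p-[0,0,.133]]).round())
a=I["side"];P=proj(cal("side"),[p])[0].astype(int);Z=lambda im,x,y,w,h,W,H:cv2.resize(im[max(y,0):max(y,0)+h,max(x,0):max(x,0)+w],(W,H),interpolation=cv2.INTER_CUBIC)
x,y=P[0]-45,P[1]-35
T=proj(cal("top"),[p])[0].astype(int);tx,ty=T-[50,37]
print("side crop",x,y,"top crop",tx,ty)
save("v7",np.vstack([Z(a,x,y,100,75,800,600)[:600]*1]))
save("v7b",np.hstack([Z(a,x,y,80,100,400,500),Z(I["wrist"],0,0,560,420,400,500)]))
E
```

```text
19.6833 [ 0.47351236 -0.16053908  0.2649411 ] [ 0.12100304  0.21807061 -2.15612878] 0.06247519249734127 82.67900347709656
108.52995039793748
side [[324. 154.]
 [322. 201.]]
top [[336. 235.]
 [329. 238.]]
wrist [[279. 285.]
 [281. 209.]]
side crop 279 119 top crop 285 197
```

View pics/v7b.png

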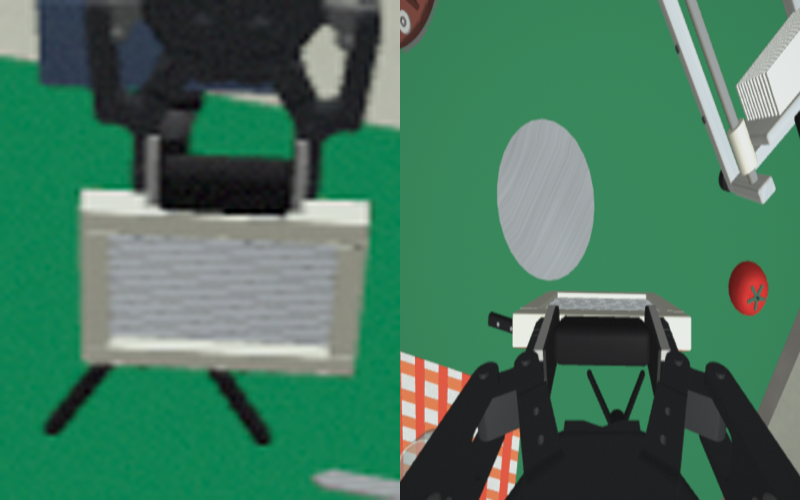

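The cassette is held level with its red side towards the phone. In the side view its white back face spans (295,161.4) to (352.6,164.6) along the top and (295.4,191.4) to (349.6,194) along the bottom. In the wrist view the bottom edge is near row 246. Now I solve for the tilt.

```bash
python3 - <<'E'
from h import *
L=lambda n:(lambda z:(z["K"],z["M"],z["t"]))(np.load(n+"7c.npz"))
cs,cw=L("side"),L("wrist");a=np.load("side7.npy").astype(int);w=np.load("wrist7.npy").astype(int)
for x in(298,346):print("side col",x,"R:",[(y,a[y,x,0]) for y in list(range(154,168))+list(range(187,199))])
for y in(165,180):print("side row",y,[(x,a[y,x,0]) for x in list(range(291,300))+list(range(346,357))])
for x in(260,282,305):print("wrist col",x,[(y,w[y,x,0]) for y in range(240,258)])
for x in(170,395):print("wrist col",x,[(y,w[y,x,0]) for y in range(258,298)])
psi=np.radians(108.5-180);piv=np.array([.4735,-.1605,.2649+.045])
for p in(.25,.3,.35,.4):
    X=np.array([np.cos(psi)*np.cos(p),np.sin(psi)*np.cos(p),np.sin(p)]);Z=np.array([-np.cos(psi)*np.sin(p),-np.sin(psi)*np.sin(p),np.cos(p)]);Y=np.cross(Z,X)
    pt=lambda x,y,z:piv+x*X+y*Y+(z-.133)*Z
    Q=[pt(-.008,.065,.115),pt(-.008,.065,0),pt(-.008,-.065,.115),pt(-.008,-.065,0),pt(-.008,0,0),pt(.008,.06,.115),pt(-.008,.06,.115)]
    print(p,"side",proj(cs,Q[:4]).round(1).tolist(),"wrist bottom/far/near",proj(cw,Q[4:]).round(1).tolist())
E
```

```text
side col 298 R: [(154, np.int64(16)), (155, np.int64(13)), (156, np.int64(62)), (157, np.int64(211)), (158, np.int64(218)), (159, np.int64(217)), (160, np.int64(217)), (161, np.int64(186)), (162, np.int64(143)), (163, np.int64(140)), (164, np.int64(140)), (165, np.int64(161)), (166, np.int64(142)), (167, np.int64(141)), (187, np.int64(140)), (188, np.int64(148)), (189, np.int64(142)), (190, np.int64(141)), (191, np.int64(117)), (192, np.int64(45)), (193, np.int64(21)), (194, np.int64(19)), (195, np.int64(18)), (196, np.int64(12)), (197, np.int64(11)), (198, np.int64(13))]
side col 346 R: [(154, np.int64(17)), (155, np.int64(19)), (156, np.int64(14)), (157, np.int64(17)), (158, np.int64(13)), (159, np.int64(211)), (160, np.int64(216)), (161, np.int64(217)), (162, np.int64(217)), (163, np.int64(204)), (164, np.int64(150)), (165, np.int64(139)), (166, np.int64(139)), (167, np.int64(151)), (187, np.int64(143)), (188, np.int64(138)), (189, np.int64(139)), (190, np.int64(159)), (191, np.int64(142)), (192, np.int64(138)), (193, np.int64(140)), (194, np.int64(52)), (195, np.int64(17)), (196,
[... 3824 characters left out ...]
nt64(232)), (293, np.int64(224)), (294, np.int64(174)), (295, np.int64(88)), (296, np.int64(47)), (297, np.int64(34))]
0.25 side [[296.8, 161.2], [297.0, 193.9], [350.8, 163.2], [347.6, 196.0]] wrist bottom/far/near [[280.9, 234.3], [387.6, 289.0], [388.1, 260.5]]
0.3 side [[296.8, 161.0], [297.2, 192.1], [350.8, 163.1], [347.6, 194.2]] wrist bottom/far/near [[280.9, 241.2], [387.8, 290.8], [387.8, 262.0]]
0.35 side [[296.8, 160.9], [297.3, 190.2], [350.8, 162.9], [347.6, 192.3]] wrist bottom/far/near [[280.9, 248.2], [388.1, 292.6], [387.6, 263.5]]
0.4 side [[296.8, 160.7], [297.5, 188.2], [350.8, 162.8], [347.6, 190.3]] wrist bottom/far/near [[280.9, 255.2], [388.4, 294.5], [387.4, 265.1]]
```

```bash
python3 - <<'E'
from h import *
z=np.load("w3c.npz");cw=(z["K"],z["M"],z["t"]);cs=cal("side");a=np.load("side0.npy").astype(int)
for x in(292,298,304,322):print(x,[(y,a[y,x].tolist()) for y in list(range(115,123))+list(range(132,140))])
T=[-.3272,537.6103];B=[-.3147,518.3204]
def plane(c):
    o,d1=ray(cw,(np.polyval(c,20),20));_,d2=ray(cw,(np.polyval(c,165),165));return o,np.cross(d1,d2)
def hit(pl,px):
    o,d=ray(cs,px);return o+d*(pl[1]@(pl[0]-o))/(pl[1]@d)
A,Bp=plane(T),plane(B)
n=np.array([-.3156,.9489,0])
for x in(292,298,304,322):
  for yt,yb in((118.5,135.7),(119.5,136.2)):
    t,b=hit(A,(x,yt+(x-292)*.03)),hit(Bp,(x,yb+(x-292)*.03));dv=t-b
    print(x,yt,t.round(4),b.round(4),"H",np.hypot(dv@n,dv[2]).round(4),"pitch",np.arctan2(dv@n,dv[2]).round(3))
print([tri([(cw,l),(cs,s)])[0].round(4).tolist() for l in((477.7,145),(475.5,144.6)) for s in((330.5,127.6),(330.1,128))])
E
```

```text
292 [(115, [181, 183, 169]), (116, [180, 182, 168]), (117, [137, 147, 153]), (118, [87, 102, 125]), (119, [56, 72, 89]), (120, [48, 61, 78]), (121, [50, 63, 79]), (122, [48, 61, 79]), (132, [47, 61, 76]), (133, [47, 59, 77]), (134, [48, 60, 80]), (135, [46, 60, 75]), (136, [21, 105, 73]), (137, [16, 127, 82]), (138, [16, 129, 83]), (139, [12, 129, 80])]
298 [(115, [179, 181, 169]), (116, [180, 182, 170]), (117, [141, 150, 151]), (118, [90, 107, 128]), (119, [66, 81, 100]), (120, [49, 63, 78]), (121, [44, 57, 76]), (122, [44, 58, 75]), (132, [52, 63, 80]), (133, [47, 60, 76]), (134, [45, 56, 74]), (135, [46, 61, 76]), (136, [26, 88, 72]), (137, [17, 127, 81]), (138, [20, 130, 84]), (139, [12, 129, 81])]
304 [(115, [180, 183, 169]), (116, [181, 183, 170]), (117, [159, 165, 157]), (118, [99, 114, 135]), (119, [69, 84, 107]), (120, [50, 62, 78]), (121, [49, 60, 77]), (122, [50, 63, 80]), (132, [46, 58, 74]), (133, [50, 61, 77]), (134, [44, 59, 76]), (135, [48, 60, 76]), (136, [39, 74, 77]), (137, [12, 124, 78]), (138, [19, 129, 82]), (139, [13, 128, 81])]
322 [(115, [180, 182, 170]), (11
[... 397 characters left out ...]
5 pitch 0.359
292 119.5 [ 0.6409 -0.3634  0.2866] [ 0.6494 -0.3847  0.2236] H 0.067 pitch 0.348
298 118.5 [ 0.6237 -0.3658  0.2911] [ 0.6321 -0.3886  0.2262] H 0.0693 pitch 0.358
298 119.5 [ 0.6248 -0.3687  0.2867] [ 0.6326 -0.39    0.2238] H 0.0668 pitch 0.346
304 118.5 [ 0.6077 -0.3711  0.2912] [ 0.6154 -0.394   0.2264] H 0.0692 pitch 0.356
304 119.5 [ 0.6087 -0.374   0.2868] [ 0.6159 -0.3954  0.224 ] H 0.0666 pitch 0.345
322 118.5 [ 0.5598 -0.3869  0.2914] [ 0.5655 -0.4099  0.227 ] H 0.0686 pitch 0.351
322 119.5 [ 0.5607 -0.3899  0.287 ] [ 0.5659 -0.4114  0.2247] H 0.0661 pitch 0.34
[[0.5377, -0.3991, 0.2653], [0.5386, -0.4001, 0.2634], [0.5366, -0.3955, 0.267], [0.5375, -0.3965, 0.2652]]
```

Request:
{"op": "apply_moves", "data": {"commands": "0 0 0 0;0 0 0 0", "squeeze": 110}}

```text
time: 20.0
eef_pos: [0.474, -0.158, 0.2648]
tcp_rot: [-0.0, 0.583, 0.812, 0.0]
ft_force: [0.1, 0.0, -3.8]
gripper_width: 0.0614
gripper_force: 122.1
```

```bash
cat > chk.py <<'E'
from h import *
a=imaging.grab_frame("side").astype(int)[...,0];w=imaging.grab_frame("wrist").astype(int)[...,0]
def edge(v,s,th,up):
    for i in range(len(v)-1):
        if (v[i]<th<=v[i+1]) if up else (v[i]>=th>v[i+1]): return round(s+i+(th-v[i])/(v[i+1]-v[i]),2)
print("time",r.read_state()["time"],"wrist bottom rows (thr80)",[edge(w[225:275,x],225,85,True) for x in(260,282,305)],"shoulder near",[edge(w[245:285,x],245,170,True) for x in(170,395)],"far",[edge(w[280:305,x],280,150,False) for x in(170,395)])
for x in(298,346): print("side",x,edge(a[157:185,x],157,178,False),edge(a[180:205,x],180,80,False))
E
python3 chk.py
```

```text
time 20.1 wrist bottom rows (thr80) [np.float64(244.07), np.float64(244.39), np.float64(244.58)] shoulder near [np.float64(262.86), np.float64(265.38)] far [np.float64(291.43), np.float64(294.16)]
side 298 161.57 191.85
side 346 163.61 194.5
```

```bash
cat > fit.py <<'E'
from h import *
from scipy.optimize import least_squares
# points on cassette edges; each edge observed as row at a column
def frame(psi,p,ro=0):
    X=np.array([np.cos(psi)*np.cos(p),np.sin(psi)*np.cos(p),np.sin(p)]);Z=np.array([-np.cos(psi)*np.sin(p),-np.sin(psi)*np.sin(p),np.cos(p)]);Y=np.cross(Z,X)
    return X,np.cos(ro)*Y+np.sin(ro)*Z,np.cos(ro)*Z-np.sin(ro)*Y
def rowat(c,A,B,col):
    q=proj(c,[A,B]);return q[0,1]+(q[1,1]-q[0,1])*(col-q[0,0])/(q[1,0]-q[0,0])
def solve(cs,cw,obs_s,obs_w,tcp,cols,psi0):
    def model(v):
        p,psi,ro=v[:3];X,Y,Z=frame(psi,p,ro);piv=tcp+np.array([0,0,.045])+v[3]*X*[1,1,0]+np.array([0,0,v[4]])
        E=lambda x,z:(piv+x*X-.07*Y+(z-.133)*Z,piv+x*X+.07*Y+(z-.133)*Z)
        return X,Y,Z,piv,E
    def res(v):
        X,Y,Z,piv,E=model(v);o=[]
        for col,t,b in obs_s:o+=[rowat(cs,*E(-.008,.115),col)-t,rowat(cs,*E(-.008,0),col)-b]
        for e,col,y in obs_w:o.append(rowat(cw,*E(*e),col)-y)
        return np.array(o)
    s=least_squares(res,[.32,psi0,0,0,0],loss="soft_l1");X,Y,Z,piv,E=model(s.x)
    return s.x,res(s.x).round(2),X,Y,Z,piv+(.0565-.133)*Z
E
python3 - <<'E'
from fit import *
L=lambda n:(lambda z:(z["K"],z["M"],z["t"]))(np.load(n+"7c.npz"))
a=solve(L("side"),L("wrist"),[(298,161.1,191.5),(346,163.5,193.7)],[((-.008,0),260,244.2),((-.008,0),305,244.7),((-.008,.115),170,263.1),((-.008,.115),395,265.6),((.008,.115),170,291.7),((.008,.115),395,294.3)],np.array([.4735,-.1605,.2649]),0,np.radians(-71.5))
for q in a:print(q)
print("yaw",np.degrees(a[0][1]))
E
```

```text
[ 0.31376639 -1.25881568  0.00357551  0.00220194 -0.001634  ]
[-0.09  0.01 -0.28  0.24  0.04  0.04  0.03  0.07 -0.06 -0.11]
[ 0.2919586  -0.90526211  0.30864332]
[0.95138267 0.3079926  0.00340094]
[-0.0981386   0.29264497  0.95117177]
[ 0.48165048 -0.18488068  0.23550136]
yaw -72.12482541570279
```

Request:
{"op": "apply_moves", "data": {"commands": "10 4.4 0 0;20 8.7 0 0;25 10.9 0 0;25 10.9 0 0;25 10.9 0 0;25 10.9 0 0;25 10.9 0 0;25 10.9 0 0;25 10.9 0 0;16 7 0 0;8.5 3.6 0 0;0 0 0 0"}}

```text
time: 21.1
eef_pos: [0.4956, 0.0924, 0.2647]
tcp_rot: [-0.0, 0.583, 0.812, 0.0]
ft_force: [-0.0, -0.1, -3.5]
gripper_width: 0.062
gripper_force: 122.4
```

Request:
{"op": "apply_moves", "data": {"commands": "0 0 0 -6.7;0 0 0 -6.7;0 0 0 -6.7;0 0 0 -6.7;0 0 0 -6.7;0 0 0 -6.4;0 0 12 0;0 0 15 0;0 0 10 0;0 0 0 0;0 0 0 0", "squeeze": 60}}

```text
time: 22.02
eef_pos: [0.4954, 0.0899, 0.2275]
tcp_rot: [-0.001, 0.272, 0.962, -0.0]
ft_force: [0.4, -0.5, -3.3]
gripper_width: 0.0616
gripper_force: 122.6
```

```bash
python3 - <<'E'
from fit import *
s=r.read_state();print(s["time"],s["eef_pos"],s["ft_force"]);q=s["tcp_rot"];phi=2*np.arctan2(q[2],q[1]);print(np.degrees(phi))
cw=cal("wrist");w=imaging.grab_frame("wrist");np.save("w8.npy",w);w=w.astype(int)[...,0];a=imaging.grab_frame("side");np.save("s8.npy",a)
for x in(260,282,305):print(x,[(y,w[y,x]) for y in range(236,256)])
p=.314;X,Y,Z=frame(phi-np.pi-.011,p);piv=s["eef_pos"]+[0,0,.0434]+.0022*X
xs=np.array([.852,-.524,0]);ys=np.array([.524,.852,0]);c=np.array([.5375,.1644,0])
print("piv slicer",(piv-c)@xs,(piv-c)@ys,piv[2],"corner",((piv-.008*X-.133*Z)-c)@xs,(piv-.008*X-.133*Z)[2])
E
```

```text
22.0167 [0.49541932 0.08988987 0.22752311] [ 0.43229356 -0.487963   -3.33876886]
148.37978962183033
260 [(236, np.int64(54)), (237, np.int64(54)), (238, np.int64(54)), (239, np.int64(53)), (240, np.int64(54)), (241, np.int64(53)), (242, np.int64(53)), (243, np.int64(57)), (244, np.int64(78)), (245, np.int64(115)), (246, np.int64(185)), (247, np.int64(221)), (248, np.int64(223)), (249, np.int64(202)), (250, np.int64(162)), (251, np.int64(139)), (252, np.int64(130)), (253, np.int64(129)), (254, np.int64(129)), (255, np.int64(131))]
282 [(236, np.int64(149)), (237, np.int64(148)), (238, np.int64(149)), (239, np.int64(148)), (240, np.int64(148)), (241, np.int64(149)), (242, np.int64(148)), (243, np.int64(148)), (244, np.int64(136)), (245, np.int64(123)), (246, np.int64(171)), (247, np.int64(215)), (248, np.int64(223)), (249, np.int64(210)), (250, np.int64(173)), (251, np.int64(142)), (252, np.int64(131)), (253, np.int64(131)), (254, np.int64(131)), (255, np.int64(132))]
305 [(236, np.int64(53)), (237, np.int64(54)), (238, np.int64(53)), (239, np.int64(53)), (240, np.int64(53)), (241, np.int64(54)), (242, np.int64(53)), (243, np.int64(54)), (244, np.int64(61)), (245, np.int64(94)), (246, np.int64(150)), (247, np.int64(204)), (248, np.int64(223)), (249, np.int64(222)), (250, np.int64(187)), (251, np.int64(139)), (252, np.int64(131)), (253, np.int64(131)), (254, np.int64(132)), (255, np.int64(140))]
piv slicer 0.005283366327318175 -0.085556944030044 0.2716026168708362 corner 0.03875945915188935 0.1426346319586239
```

Request:
{"op": "apply_moves", "data": {"commands": "0 0 5 0;5 0 0 0;5 0 0 0;5 0 0 0;2 0 0 0;2 0 0 0;2 0 0 0;2 0 0 0;0 0 0 0;0 0 0 0"}}

```text
time: 22.95
eef_pos: [0.4769, 0.1022, 0.223]
tcp_rot: [0.001, 0.272, 0.962, -0.0]
ft_force: [2.3, -0.9, -1.8]
gripper_width: 0.0616
gripper_force: 122.4
```

```bash
cat > g.py <<'E'
from h import *
w=imaging.grab_frame("wrist").astype(int);s=r.read_state();print(s["time"],s["eef_pos"].round(4),s["ft_force"].round(1),s["gripper_force"])
for x in(240,260,305,320):print(x,w[240:258,x,0].tolist())
E
python3 g.py
```

```text
23.0 [0.4768 0.1022 0.223 ] [ 2.8 -1.5 -1.9] 122.39469051361084
240 [54, 54, 54, 54, 55, 67, 102, 174, 218, 225, 217, 178, 138, 132, 137, 137, 132, 139]
260 [54, 53, 53, 54, 54, 60, 91, 156, 210, 224, 224, 189, 139, 132, 141, 146, 140, 141]
305 [196, 201, 201, 201, 201, 201, 198, 172, 194, 223, 225, 211, 169, 145, 140, 134, 133, 133]
320 [54, 54, 54, 54, 54, 56, 76, 108, 177, 219, 225, 218, 185, 148, 144, 152, 151, 143]
```

Request:
{"op": "apply_moves", "data": {"commands": "1.5 0 0 0;1.5 0 0 0;1 0 0 0;0.5 0 0 0;0 0 0 0"}}

```text
time: 23.42
eef_pos: [0.4742, 0.1039, 0.2231]
tcp_rot: [0.002, 0.272, 0.962, -0.0]
ft_force: [7.7, -4.5, -4.7]
gripper_width: 0.0622
gripper_force: 122.2
```

```bash
python3 g.py
```

```text
23.4667 [0.4742 0.1039 0.2231] [ 7.5 -4.9 -5.5] 122.2100830078125
240 [54, 55, 54, 54, 53, 54, 54, 57, 78, 120, 192, 223, 224, 199, 146, 135, 139, 140]
260 [54, 54, 54, 54, 54, 53, 54, 55, 68, 102, 175, 219, 224, 208, 162, 135, 133, 141]
305 [114, 122, 169, 198, 201, 202, 202, 202, 201, 189, 172, 203, 224, 224, 199, 160, 151, 142]
320 [54, 54, 54, 54, 54, 54, 54, 54, 57, 79, 121, 193, 224, 224, 196, 142, 131, 144]
```

Request:
{"op": "apply_moves", "data": {"commands": "1.5 0 0 0;1.5 0 0 0;1 0 0 0;0 0 0 0;-5 0 0 0;-8 0 0 0;-8 0 0 0;0 0 0 0;0 0 0 0"}}

```text
time: 24.22
eef_pos: [0.4869, 0.0956, 0.2222]
tcp_rot: [-0.001, 0.272, 0.962, -0.0]
ft_force: [-0.1, -0.3, -3.0]
gripper_width: 0.0617
gripper_force: 122.2
```

```bash
python3 g.py
```

```text
24.2667 [0.4866 0.0958 0.2223] [-0.5  0.6 -4.3] 122.23141193389893
240 [53, 53, 53, 54, 53, 54, 53, 53, 56, 79, 121, 191, 223, 223, 193, 139, 124, 137]
260 [54, 54, 53, 54, 53, 54, 54, 54, 55, 68, 107, 181, 219, 223, 209, 171, 143, 139]
305 [54, 53, 54, 54, 54, 54, 53, 53, 53, 58, 92, 149, 205, 223, 223, 195, 155, 142]
320 [53, 53, 55, 53, 54, 54, 54, 54, 53, 59, 90, 139, 199, 223, 223, 195, 151, 145]
```

Request:
{"op": "apply_moves", "data": {"commands": "0 0 -15 0;0 0 -20 0;0 0 -10 0;0 0 0 6.6;0 0 0 6.6;0 0 0 6.6;0 0 0 6.6;0 0 0 6.6;0 0 0 6.35;-10 -4.2 0 0;-18 -7.5 0 0;-25 -10.4 0 0"}}

```text
time: 25.27
eef_pos: [0.4828, 0.0387, 0.2675]
tcp_rot: [-0.0, 0.578, 0.816, 0.0]
ft_force: [0.7, -1.1, -3.2]
gripper_width: 0.0617
gripper_force: 122.2
```

Request:
{"op": "apply_moves", "data": {"commands": "-25 -10.4 0 0;-25 -10.4 0 0;-25 -10.4 0 0;-25 -10.4 0 0;-25 -10.4 0 0;-25 -10.4 0 0;-25 -10.4 8 0;-25 -10.4 14 0;-10 -4 12 0;0 0 4 0;0 0 0 0;0 0 0 0"}}

```text
time: 26.27
eef_pos: [0.4691, -0.188, 0.2299]
tcp_rot: [-0.0, 0.58, 0.815, 0.0]
ft_force: [-0.4, 0.1, -3.4]
gripper_width: 0.0617
gripper_force: 122.1
```

```bash
cat > fin.py <<'E'
from fit import *
import sys
s=r.read_state();tcp=s["eef_pos"];q=s["tcp_rot"];phi=2*np.arctan2(q[2],q[1]);print(s["time"],tcp,np.degrees(phi),s["ft_force"])
cs,cw=cal("side"),cal("wrist");p0=.352
a=imaging.grab_frame("side").astype(int)[...,0];w=imaging.grab_frame("wrist").astype(int)[...,0]
def edge(v,s,th,up):
    for i in range(len(v)-1):
        if (v[i]<th<=v[i+1]) if up else (v[i]>=th>v[i+1]): return s+i+(th-v[i])/(v[i+1]-v[i])
X,Y,Z=frame(phi-np.pi-.011,p0);piv=tcp+[0,0,.0434]+.0022*X
pt=lambda x,y,z:proj(cs,piv+x*X+y*Y+(z-.133)*Z)[0]
S=[]
for y in(.062,-.062):
    t,b=pt(-.008,y,.115),pt(-.008,y,0);col=int(round((t[0]+b[0])/2));
    k=int(t[1]);kb=int(b[1]);
    print("col",col,"pred",t[1].round(1),b[1].round(1),a[k-4:k+6,col].tolist(),a[kb-4:kb+6,col].tolist())
    S.append((col,edge(a[k-3:k+6,col],k-3,178,False),edge(a[kb-5:kb+7,col],kb-5,85,False)))
W=[((-.008,0),x,edge(w[235:265,x],235,85,True)) for x in(245,315)]+[((-.008,.115),x,edge(w[250:285,x],250,170,True)) for x in(170,395)]+[((.008,.115),x,edge(w[280:310,x],280,150,False)) for x in(170,395)]
print(S,W)
v=solve(cs,cw,[o for o in S if None not in o],[o for o in W if o[2]],tcp,0,phi-np.pi)
print("p,psi,ro",v[0],np.degrees(v[0][1]),"res",v[1],"BC",v[5])
ps,pp=np.radians(108.4),.358;lx=np.array([np.cos(ps)*np.cos(pp),np.sin(ps)*np.cos(pp),-np.sin(pp)])
T=np.array([.537,-.3975,.266])+.2*lx;d=T-v[5];print("target",T,"d world",d*1000,"tool x,y,z mm",R.from_quat(q,scalar_first=True).as_matrix().T@d*1000)
E
python3 fin.py
```

```text
26.2667 [ 0.46914646 -0.18797559  0.22987523] 109.14793048851774 [-0.41216892  0.13709961 -3.40161227]
col 304 pred 168.6 196.5 [79, 214, 220, 220, 220, 165, 142, 141, 141, 162] [142, 142, 132, 139, 142, 52, 3, 16, 21, 14]
col 352 pred 170.6 198.5 [132, 215, 220, 219, 219, 159, 142, 140, 139, 161] [139, 140, 138, 131, 127, 46, 15, 17, 16, 16]
[(304, np.float64(168.76363636363635), np.float64(196.63333333333333)), (352, np.float64(170.68333333333334), np.float64(198.5185185185185))] [((-0.008, 0), 245, np.float64(249.0888888888889)), ((-0.008, 0), 315, np.float64(249.7058823529412)), ((-0.008, 0.115), 170, np.float64(264.88235294117646)), ((-0.008, 0.115), 395, np.float64(267.1818181818182)), ((0.008, 0.115), 170, np.float64(293.7162162162162)), ((0.008, 0.115), 395, np.float64(295.9))]
p,psi,ro [ 0.34622419 -1.24834884 -0.0023491   0.00505253 -0.00225778] -71.5251200209409 res [-0.13  0.01 -0.22  0.14 -0.03  0.08  0.11  0.08 -0.12 -0.14] BC [ 0.47870856 -0.21716248  0.2006571 ]
target [ 0.47787265 -0.21975664  0.19591965] d world [-0.83591072 -2.59415912 -4.73744909] tool x,y,z mm [-2.17992386 -1.63965774  4.73616792]
```

Request:
{"op": "apply_moves", "data": {"commands": "-1 -0.8 2.5 0;-1.2 -0.8 2.2 0;0 0 0 0;0 0 0 0;0 0 0 0;0 0 0 0;0 0 0 0;0 0 0 0"}}

```text
time: 27.03
eef_pos: [0.4687, -0.1911, 0.225]
tcp_rot: [0.0, 0.58, 0.814, -0.0]
ft_force: [-0.4, -0.5, -2.8]
gripper_width: 0.0615
gripper_force: 122.1
```

```bash
python3 fin.py; python3 - <<'E'
from h import *
t=imaging.grab_frame("top").astype(int);o=np.load("top0.npy").astype(int)
for n,(x0,y0,x1,y1) in dict(tomato=(305,100,340,138),knife=(396,238,416,322),phone=(392,145,460,228),platter=(292,243,376,325)).items(): print(n,np.abs(t-o)[y0:y1,x0:x1].mean().round(2))
E
```

```text
27.0333 [ 0.468749   -0.19105226  0.22504018] 109.06572268359648 [-0.35344579 -0.53596737 -2.76321836]
col 304 pred 169.8 197.5 [66, 214, 220, 220, 220, 186, 145, 140, 141, 147] [142, 140, 130, 140, 141, 56, 12, 18, 15, 22]
col 352 pred 171.7 199.5 [75, 214, 220, 219, 219, 179, 143, 142, 140, 148] [141, 141, 139, 140, 140, 52, 12, 20, 17, 23]
[(304, np.float64(170.1951219512195), np.float64(197.65882352941176)), (352, np.float64(172.02777777777777), np.float64(199.625))] [((-0.008, 0), 245, np.float64(249.0681818181818)), ((-0.008, 0), 315, np.float64(249.7058823529412)), ((-0.008, 0.115), 170, np.float64(264.88235294117646)), ((-0.008, 0.115), 395, np.float64(267.19642857142856)), ((0.008, 0.115), 170, np.float64(293.70666666666665)), ((0.008, 0.115), 395, np.float64(295.9))]
p,psi,ro [ 0.34628605 -1.25046855 -0.0043459   0.00550431 -0.00296711] -71.64657033808554 res [-0.26  0.08 -0.27  0.12 -0.02  0.1   0.16  0.15 -0.19 -0.23] BC [ 0.47823935 -0.22071476  0.19511482]
target [ 0.47787265 -0.21975664  0.19591965] d world [-0.36669991  0.95811571  0.80483463] tool x,y,z mm [ 1.025302   -0.03359466 -0.80488541]
tomato 6.47
knife 44.34
phone 26.78
platter 47.17
```

```bash
python3 -c "
from plant import r
print(r.sign_off())"
```

```text
the job is handed in; nothing more can be done
None
```

The job is handed in at about 27 s: knob turned to about 86° (by how far the gripper turned), cassette lifted out and held still in front of the lens, red side to it and upright. By my last measurement it is about 1 mm from the target point, and its tilt is about 0.7° short of the lens's estimated 0.36 rad.

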